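# Feel for the hidden release of the parts chest

### The job

The drawer of the wooden parts chest is locked by a release hidden in a notch somewhere along the raised edge strip on its lid. With the fingers closed, touch the block at the robot's left-hand end of that edge, sweep the fingertip from there along the top of the edge to the right until you find the notch, and press the tongue inside it fully down so that the drawer comes ajar. Then move clear; do not lift, carry or shift anything else on the bench.

Things in the scene. Friction and masses are not known exactly. Their poses are not given: they have to be found in the camera images.
- chest: Low parts chest of plain brown wood, 170 mm deep (its x), 300 mm wide (its y), fixed. Origin: centre of its underside, on the bench; x to its back, y to the robot's left, z up. Flat lid, top at z = 70 mm, with small loose things up to 45 mm tall on it, at x above -20 mm. A raised strip of the same wood, the edge, runs along the lid's front side.
- edge (a point): Middle of the top of the edge strip: x = -72, y = 0, z = 92 mm in the chest's frame. The strip runs 300 mm along the chest's y, is 26 mm wide (x) and stands 22 mm above the lid. From |y| = 96 to 150 mm it is two plain end blocks, level with the rest. It is solid and does not give, but for one notch between the blocks: see notch_range.
- notch_range (a point): Same point as edge. The notch's middle is anywhere within 50 mm of it along y, other every time, not reported: feel or see it. The notch: 50 mm long (y), square ends, cut through the strip front to back. In it lies a wooden tongue, 44 by 24 mm, its top 8 mm below the strip's top; pressed home it sinks 8 mm more, to 6 mm above the lid.
- left_block (a point): Middle of the top of the end block at the robot's left: in the chest's frame x = -72, y = +123, z = 92 mm. The block is 54 mm long (y), 27 mm wide (x).
- release (a joint): How far the tongue in the notch is pressed down, m: 0 up, 0.008 fully home. It resists with about 5 N of friction, has no spring and stays where it is left.
- drawer (a joint): How far the drawer is out, m: 0 shut, 0.024 ajar. Linked to the tongue: three times the tongue's travel; it cannot be pulled by itself. The drawer front fills the chest's front side from z = 11 to 57 mm and slides out along -x of the chest.

How it is judged:
On the way, in this order (a step that is already met when the one before it is completed fails the run):
1. a fingertip touches the left end block of the edge, the release still up (contact force between the fingers and chest above 0.3 N and horizontal distance between the grasp point and left_block below 0.03 m and y of the grasp point in the frame of chest above 0.104 m and value of joint release below 0.001 m), for 0.02 s.
2. the fingertip feels the first stretch of the edge to the right of that block, the release still up (contact force between the fingers and anything else above 0.2 N and y of the grasp point in the frame of chest between 0.055 and 0.102 m and z of the grasp point in the frame of chest below 0.135 m and value of joint release below 0.002 m), for 0.02 s.
3. the tongue in the notch is pressed fully down by a fingertip (value of joint release above 0.0068 m and contact force between the fingers and anything else above 0.5 N), for 0.1 s.
At the end, for the whole second after the job is handed in: The tongue is at least 6.5 mm down of its 8 mm, the drawer stands at least 19 mm out and at rest (value of joint release above 0.0065 m and value of joint drawer above 0.019 m and velocity of joint drawer below 0.005 m/s); the robot touches nothing.
It fails at once if another thing on the bench or the lid was lifted, carried or shifted by more than 25 mm (distance of any of truck, tape, paint_a, paint_b, tin, doll_a, doll_b, driver from where it was at the start of the episode above 0.025 m).
It also fails if it takes over 58 s, if anything falls off the work surface, if the arm or the gripper's body presses on something with over 40 N, if the wrist force passes 120 N, or if a joint passes its speed limit or range.

### The arm

A 6-joint arm with a two-finger parallel gripper is mounted at the origin on the work surface. World frame = base frame: x ahead of the robot, y to its left, z up, the work surface at z = 0. Lengths are in m, angles in rad, forces in N, time in s.
With the tool pointing down it reaches from about 0.375 to 0.975 m from the base axis. Payload 3.8 kg.
Tool frame: the origin (TCP) lies on the centre line of the jaws, within the pads' length; the fingertips stand 14 mm ahead of it and the grasp point (between the pads) lies 5 mm behind it; x points along the fingers, y is the direction in which the jaws open and shut, and the axes are right-handed (so a half turn about x gives the same grasp; the last joint's range is limited). The gripper opens to 85 mm and grips with 20 to 120 N. Pads are 22 mm wide; open, the fingers measure 114 mm over their backs; the gripper's body (76 mm by 85 mm) begins 54 mm behind the grasp point. The pads swing forward as they close: fully open they stand 13 mm farther back than shut.
Start: joints at [1.179, 0.264, 1.604, -0, 1.274, -0.037], TCP at [0.234, 0.633, 0.245] pointing down, gripper open.
Joint ranges: [-2.63, 2.63], [-0.94, 2.18], [0.31, 2.57], [-1.31, 4.45], [0, 2.66], [-2.55, 2.55]. Speed limits (rad/s): [2.57, 2.57, 3.14, 3.14, 3.14, 3.14].

### API

Orientations are given as a rotation vector (axis times angle).
In Python, from workcell import bot gives the robot as it stands.
- The arm moves only by the shell command python3 -m creep 'ROWS' [FORCE]. ROWS is JSON, a list of rows, each an object with "grip": the finger opening in cm, from 0 to 8.54; "dp": the shift along the tool's x, y, z in cm, a list of three; "rotation": the turn, a rotation vector about the tool's x, y, z in rad, a list of three. A call has 1 to 5 rows; each row is the pose to reach, as a shift and turn from the pose commanded when the call began, along the tool's axes at that moment; what a row does not reach only later rows make up. A row lasts 1/12 s, in which the tool goes at most 41.7 mm and 7.16 degrees, less where a joint would pass 70% of its speed; a pose out of reach is approached as far as the arm can. A call with a gripper value outside its range is refused whole. The fingers move at their own pace and stop on an object; FORCE is the grip in N (left out, the last holds). Time passes only in rows, so rows that repeat a pose let the fingers close. It gives the time, the measured TCP pose, the force and the opening at its end, in the units of the state.
- bot.read_state(): the state, without advancing time (a new reading comes with each control period).
- bot.read_camera(name): name is "scene" or "side" or "wrist"; returns (picture, depth): 480x640x3 uint8, red, green, blue; 480x640 float32, m along the optical axis (not along the pixel's ray), 0 where there is no reading.
- bot.get_calibration(name): a dict with "fx", "fy", "cx", "cy" (pixels), "rvec" (rotation vector, rad) and "tvec" (3), from world to camera coordinates, as OpenCV has them. Camera axes: x right, y down, z forward; pixel columns grow to the right and rows downward; lengths in m; the calibration is good to about 2 mm. A picture is of the moment at which its call begins: read the wrist's pose just before it. get_calibration takes no time and is no camera call; for the wrist camera it gives the pose at the moment of the call.
- bot.finish_job(): hands the job in, once; it reports no verdict.
The state is a dict: "time": time; "q": joint angles; "joint_vel": joint speeds; "joint_torque": joint torques, N m; "tool_pos": TCP position; "tcp_rot": TCP orientation; "wrist_force": force on the tool from outside, world axes, zero at the start; "torque": the same for the moment, N m; "width": opening from 0.0 (shut) to 1.0 (fully open).
Only numpy, scipy, OpenCV 4.12 (cv2) and the standard library are available. Lean on these libraries where they do the work, as an engineer would, in place of code of your own. Each camera call takes 0.05 s, during which the arm holds its last target.

## Working session

There is one attempt and no reset: what is moved stays moved. The work goes in short steps, Python scripts to look and compute and a shell command to move; the robot and the scene stay as the last step left them, time stands still between calls to the robot, and variables do not carry over. Pictures are saved under pics/ and viewed, and the job is handed in when it is done.

```bash
mkdir -p pics; ls
python3 - <<'E'
from workcell import bot
import cv2,numpy as np
s=bot.read_state();print({k:np.round(v,3).tolist() for k,v in s.items()})
for n in ("scene","side"):
    im,d=bot.read_camera(n);cv2.imwrite(f"pics/{n}0.png",im[:,:,::-1]);np.save(f"pics/{n}0.npy",d)
    print(n,bot.get_calibration(n))
E
```

```text
pics
{'time': 0.0, 'q': [1.179, 0.265, 1.605, 0.0, 1.274, -0.037], 'joint_vel': [-0.001, -0.001, -0.0, -0.0, 0.002, -0.001], 'joint_torque': [0.0, -51.51, -36.732, 0.0, 0.013, 0.0], 'tool_pos': [0.234, 0.632, 0.244], 'tcp_rot': [0.277, 1.553, -0.28], 'wrist_force': [-1.068, 0.309, 1.148], 'torque': [0.049, -0.049, 0.028], 'width': 0.997}
scene {'fx': 453.75434549312956, 'fy': 453.75434549312956, 'cx': 322.13535656381254, 'cy': 242.86660065169903, 'rvec': array([ 2.07230364,  1.06536449, -0.46305724]), 'tvec': array([-0.38010376, -0.20498002,  1.03264743])}
side {'fx': 499.4476363814175, 'fy': 499.4476363814175, 'cx': 329.8576382355508, 'cy': 239.38577528898364, 'rvec': array([ 0.6754642 , -2.49943295,  1.34927889]), 'tvec': array([0.49226148, 0.21069707, 0.52892202])}
```

View pics/scene0.png

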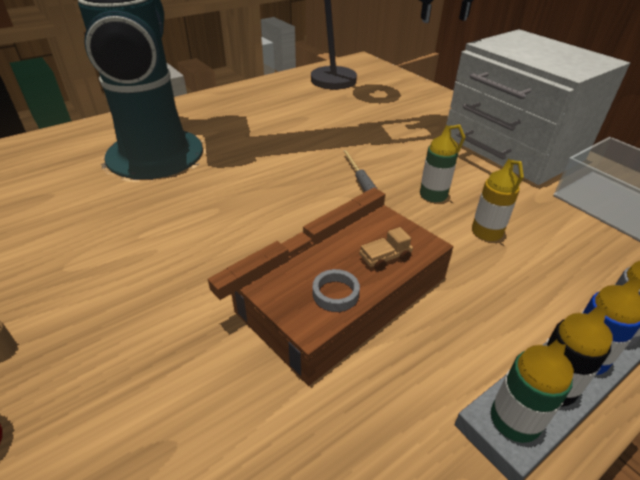

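View pics/side0.png

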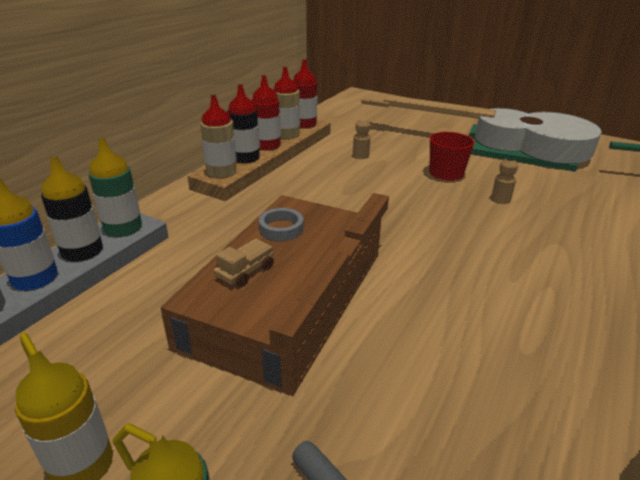

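The scene view shows the chest with its edge strip running from (215,285) to (383,200). A gap with the lower tongue sits near (297,242). The robot's left end is at (383,200), with the screwdriver close by at (362,180). Next I fit the chest pose from depth.

```bash
cat > h.py <<'E'
import numpy as np,cv2
from workcell import bot
def cloud(d,c):
    R=cv2.Rodrigues(np.array(c['rvec']))[0];t=np.array(c['tvec'])
    v,u=np.mgrid[:480,:640]
    P=np.stack([(u-c['cx'])/c['fx']*d,(v-c['cy'])/c['fy']*d,d],-1)
    W=(P-t)@R; W[d==0]=np.nan
    return W
E
python3 - <<'E'
from h import *
for n in("scene","side"):
    d=np.load(f"pics/{n}0.npy");W=cloud(d,bot.get_calibration(n))
    if n=="scene":
        for p in [(383,198),(345,215),(310,232),(297,243),(283,250),(250,268),(217,288),(335,340),(400,230),(350,160),(365,185)]:
            print(p,W[p[1],p[0]].round(4))
        m=np.zeros((480,640),bool);m[180:385,200:460]=1
    else: 
        m=np.zeros((480,640),bool);m[190:390,160:395]=1
    lid=m&(abs(W[...,2]-.070)<.004); top=m&(abs(W[...,2]-.092)<.004)
    for nm,k in(("lid",lid),("top",top)):
        # largest component
        nn,l,st,_=cv2.connectedComponentsWithStats(k.astype(np.uint8))
        q=W[k][:,:2].astype(np.float32)
        if nm=="top":
            for i in range(1,nn):
                if st[i,4]>60:
                    qq=W[l==i]; print(n,"topcomp",st[i],cv2.minAreaRect(qq[:,:2].astype(np.float32)),np.median(qq[:,2]))
        else:
            i=1+np.argmax(st[1:,4]);qq=W[l==i];print(n,"lid",st[i,4],cv2.minAreaRect(qq[:,:2].astype(np.float32)),np.median(qq[:,2]))
E
```

```text
(383, 198) [0.5139 0.2214 0.0853]
(345, 215) [0.5205 0.134  0.0914]
(310, 232) [0.521  0.066  0.0889]
(297, 243) [0.5263 0.0387 0.0841]
(283, 250) [0.5363 0.0081 0.0931]
(250, 268) [ 0.5415 -0.0487  0.0928]
(217, 288) [ 0.546  -0.1011  0.0888]
(335, 340) [ 0.6837 -0.0085  0.0555]
(400, 230) [0.6126 0.163  0.1091]
(350, 160) [0.295  0.3307 0.0152]
(365, 185) [0.3938 0.2899 0.0196]
scene lid 12282 ((0.5926869511604309, 0.07014443725347519), (0.1683284342288971, 0.33331358432769775), 5.998565196990967) 0.06968290686343834
scene topcomp [ 303  187   83   49 1139] ((0.5088428258895874, 0.14565759897232056), (0.029140306636691093, 0.16401712596416473), 6.585389614105225) 0.09176047347480988
scene topcomp [360 237  51  25 466] ((0.6148738265037537, 0.13631151616573334), (0.0721849799156189, 0.031076936051249504), 80.47318267822266) 0.09476918482638412
scene topcomp [ 208  240   81   51 1270] ((0.5301308631896973, -0.043624747544527054), (0.029410265386104584, 0.11996490508317947), 6.73751163482666) 0.09161253685513554
side lid 11497 ((0.5898010730743408, 0.0708339661359787), (0.17138509452342987, 0.331762433052063), 6.610334396362305) 0.06991022144296416
side topcomp [344 193  45  44 852] ((0.5308890342712402, -0.043360207229852676), (0.027950288727879524, 0.12185569107532501), 6.332519054412842) 0.09173181982321577
side topcomp [217 239  55  40 504] ((0.6103140115737915, 0.139945849776268), (0.07391642779111862, 0.03684413433074951), 84.15338134765625) 0.09429128101462778
side topcomp [ 269  249   80   91 2282] ((0.508962094783783, 0.14571034908294678), (0.027720611542463303, 0.1636836677789688), 6.573995113372803) 0.0919017507086215
```

Run:
```python
from h import *
a=np.radians(6.5);ex=np.array([np.cos(a),np.sin(a)]);ey=np.array([-np.sin(a),np.cos(a)])
o=np.array([.5195,.051])
for n in("scene","side"):
    W=cloud(np.load(f"pics/{n}0.npy"),bot.get_calibration(n))
    x=(W[...,:2]-o)@ex;y=(W[...,:2]-o)@ey;z=W[...,2]
    k=(abs(x)<.011)&(abs(y)<.25)
    print(n)
    for b in np.arange(-.2,.2,.01):
        m=k&(y>=b)&(y<b+.01)&(z>.06)
        m2=(y>=b)&(y<b+.01)&(abs(z-.092)<.004)&(abs(x)<.03)
        if m.sum(): print(round(b,3),m.sum(),np.percentile(z[m],[10,50,90]).round(4),np.percentile(x[m2],[2,98]).round(4) if m2.sum() else "")
    # lid strips
    k=(abs(z-.07)<.003)&(x>.04)&(x<.14)&(abs(y)<.25)
    print("lid y",np.percentile(y[k],[0,.5,1,2,98,99,99.5,100]).round(4))
    k=(abs(z-.092)<.003)&(abs(x)<.02)&(abs(y)<.25)
    print("top y",np.percentile(y[k],[0,.5,1,2,98,99,99.5,100]).round(4))
```

```text
scene
-0.16 125 [0.0733 0.0865 0.0918] [-0.0123  0.0132]
-0.15 90 [0.0904 0.0914 0.0925] [-0.0123  0.0138]
-0.14 87 [0.0905 0.0916 0.0925] [-0.0125  0.014 ]
-0.13 86 [0.0907 0.0917 0.0925] [-0.0123  0.0137]
-0.12 84 [0.0908 0.0917 0.0928] [-0.0129  0.0137]
-0.11 80 [0.091  0.0919 0.0927] [-0.0128  0.0141]
-0.1 78 [0.0911 0.0918 0.093 ] [-0.0124  0.014 ]
-0.09 76 [0.091  0.0918 0.0926] [-0.0129  0.0136]
-0.08 72 [0.0909 0.0918 0.0927] [-0.0131  0.0135]
-0.07 70 [0.0908 0.0917 0.0925] [-0.0125  0.0133]
-0.06 68 [0.0907 0.0915 0.0925] [-0.0125  0.0136]
-0.05 67 [0.0907 0.0917 0.0925] [-0.0128  0.0136]
-0.04 38 [0.082  0.0914 0.0925] [-0.0128  0.0137]
-0.03 77 [0.0734 0.0835 0.0842] 
-0.02 82 [0.0735 0.0834 0.0844] 
-0.01 76 [0.0734 0.0832 0.0845] 
0.0 78 [0.0736 0.0834 0.0845] 
0.01 109 [0.0777 0.087  0.0921] [-0.0123  0.0129]
0.02 61 [0.0912 0.0918 0.0928] [-0.0122  0.013 ]
0.03 58 [0.0907 0.0916 0.0926] [-0.0119  0.0137]
0.04 57 [0.0905 0.0917 0.0928] [-0.0126  0.0134]
0.05 54 [0.0909 0.0918 0.0929] [-0.0131  0.0137]
0.06 57 [0.0907 0.0919 0.0925] [-0.0119  0.0134]
0.07 48 [0.0908 0.0
[... 1730 characters left out ...]
  0.0126]
0.07 94 [0.091  0.0918 0.0925] [-0.0129  0.0125]
0.08 98 [0.091  0.0918 0.0925] [-0.0129  0.0123]
0.09 110 [0.091  0.0918 0.0927] [-0.0128  0.0127]
0.1 110 [0.091  0.0918 0.0927] [-0.0132  0.0124]
0.11 114 [0.0909 0.0918 0.0927] [-0.0129  0.0128]
0.12 114 [0.0913 0.0922 0.093 ] [-0.0131  0.0129]
0.13 126 [0.0913 0.0923 0.093 ] [-0.0132  0.0128]
0.14 129 [0.0914 0.0922 0.0932] [-0.0134  0.0127]
0.15 134 [0.0914 0.0923 0.0932] [-0.0132  0.0129]
0.16 148 [0.0915 0.0924 0.0932] [-0.0134  0.0132]
0.17 490 [0.0636 0.0797 0.0922] [-0.0134  0.0122]
lid y [-0.1247 -0.1212 -0.1195 -0.1156  0.1752  0.176   0.1763  0.1776]
top y [-0.156  -0.1522 -0.1489 -0.1436  0.1749  0.1757  0.1762  0.1772]
```

Run:
```python
import cv2
a=cv2.imread("pics/scene0.png")[170:390,190:470];cv2.imwrite("pics/scene0z.png",cv2.resize(a,None,fx=2.7,fy=2.7,interpolation=cv2.INTER_CUBIC))
```

```text
(no output)
```

View pics/scene0z.png

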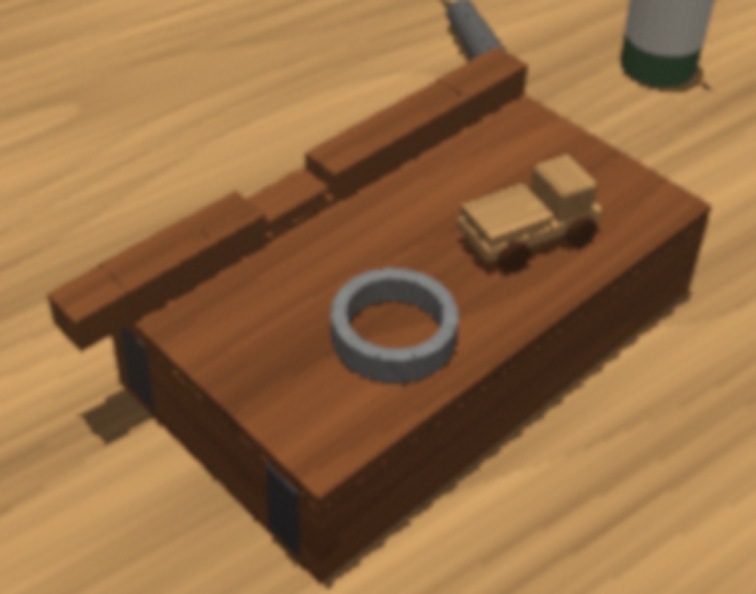

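```bash
cat >> h.py <<'E'
a=np.radians(6.5);ex=np.array([np.cos(a),np.sin(a)]);ey=np.array([-np.sin(a),np.cos(a)])
o=np.array([.5195,.051])-0+ey*.0262+ex*.072  # chest origin
def st(target=None):
    s=bot.read_state();R=cv2.Rodrigues(np.array(s['tcp_rot']))[0];p=np.array(s['tool_pos'])
    tip=p+R[:,0]*.014; g=p-R[:,0]*.005
    f=lambda P:np.r_[(P[:2]-o)@ex,(P[:2]-o)@ey,P[2]].round(4)
    print("t",round(s['time'],2),"tcp",p.round(4),"tip(chest)",f(tip),"grasp",f(g),"F",np.round(s['wrist_force'],1),"w",round(s['width'],3))
    C=np.c_[np.r_[ex,0],np.r_[ey,0],[0,0,1]]
    print("tool axes in chest frame:\n",(C.T@R).round(4))
    if target is not None: # chest xyz of the tip
        t=np.r_[o+ex*target[0]+ey*target[1],target[2]]
        print("dp cm",((t-tip)@R*100).round(2))
        M=np.c_[[0,0,-1],np.r_[ey,0],np.r_[ex,0]]
        for nm,Q in(("jaw along y",M),("jaw along x",np.c_[[0,0,-1],np.r_[ex,0],-np.r_[ey,0]])):
            for sg in(1,-1):
                Q2=Q*np.array([1,sg,sg]);print(nm,sg,cv2.Rodrigues(R.T@Q2)[0].ravel().round(3))
E
python3 - <<'E'
from h import *
print(o); st((-.072,.123,.16))
E
```

```text
[0.58807125 0.08518221]
t 0.1 tcp [0.2342 0.6324 0.244 ] tip(chest) [-0.2896  0.5837  0.23  ] grasp [-0.2896  0.5837  0.249 ] F [-0.2 -0.1 -0.2] w 0.999
tool axes in chest frame:
 [[-1.000e-03  4.513e-01  8.924e-01]
 [-1.800e-03  8.924e-01 -4.513e-01]
 [-1.000e+00 -2.100e-03 -1.000e-04]]
dp cm [  7.07 -31.27  40.21]
jaw along y 1 [-0.468 -0.001  0.002]
jaw along y -1 [2.673e+00 3.000e-03 1.000e-03]
jaw along x 1 [1.103e+00 1.000e-03 2.000e-03]
jaw along x -1 [-2.039e+00 -2.000e-03  1.000e-03]
```

Run:
```python
from h import *
A=np.array([.234,.632]);B=np.array([.5026,.199]);u=(B-A)/np.linalg.norm(B-A);n=np.array([-u[1],u[0]])
for c in("scene","side"):
    W=cloud(np.load(f"pics/{c}0.npy"),bot.get_calibration(c));q=W[...,:2]-A
    s=q@u;t=q@n;L=np.linalg.norm(B-A)
    for b in np.arange(.1,L+.1,.05):
        k=(s>b)&(s<b+.05)&(abs(t)<.09)&(W[...,2]<.6)
        if k.sum():print(c,b.round(2),k.sum(),np.nanmax(W[...,2][k]).round(3))
```

```text
scene 0.1 512 0.003
scene 0.15 579 0.003
scene 0.2 690 0.004
scene 0.25 762 0.003
scene 0.3 1643 0.155
scene 0.35 1321 0.11
scene 0.4 374 0.003
scene 0.45 161 0.093
scene 0.5 1328 0.094
scene 0.55 1434 0.109
scene 0.6 2951 0.109
side 0.3 1959 0.156
side 0.35 3523 0.028
side 0.4 7066 0.026
side 0.45 8516 0.094
side 0.5 7404 0.094
side 0.55 5265 0.11
side 0.6 3809 0.109
```

```bash
python3 -m creep '[{"grip":0,"dp":[0,-2.4,3.1],"rotation":[-0.1,0,0]},{"grip":0,"dp":[0,-4.8,6.2],"rotation":[-0.2,0,0]},{"grip":0,"dp":[0,-7.2,9.3],"rotation":[-0.3,0,0]},{"grip":0,"dp":[0,-9.6,12.4],"rotation":[-0.4,0,0]},{"grip":0,"dp":[0,-12,15.4],"rotation":[-0.468,0,0]}]' 40
python3 - <<'E'
from h import *
st((-.072,.123,.23))
E
```

```text
time: 0.52
tool_pos: [0.3376, 0.4651, 0.2446]
tcp_rot: [-0.094, 1.569, 0.092]
wrist_force: [0.6, 0.4, 0.5]
width: 0.3
t 0.52 tcp [0.3376 0.4651 0.2446] tip(chest) [-0.2059  0.4058  0.2306] grasp [-0.2059  0.4058  0.2496] F [0.6 0.4 0.5] w 0.3
tool axes in chest frame:
 [[-6.0e-04 -5.1e-03  1.0e+00]
 [-9.0e-04  1.0e+00  5.1e-03]
 [-1.0e+00 -9.0e-04 -6.0e-04]]
dp cm [  0.08 -28.35  13.24]
jaw along y 1 [ 0.005 -0.001  0.001]
jaw along y -1 [-3.136e+00 -1.000e-03 -1.000e-03]
jaw along x 1 [1.576e+00 0.000e+00 1.000e-03]
jaw along x -1 [-1.566e+00 -1.000e-03  0.000e+00]
```

```bash
python3 -m creep '[{"grip":0,"dp":[0,-3.5,1.7],"rotation":[0,0,0]},{"grip":0,"dp":[0,-7,3.4],"rotation":[0,0,0]},{"grip":0,"dp":[0,-10.5,5.1],"rotation":[0,0,0]},{"grip":0,"dp":[0,-14,6.8],"rotation":[0,0,0]},{"grip":0,"dp":[0,-17.5,8.4],"rotation":[0,0,0]}]'
python3 -m creep '[{"grip":0,"dp":[0,-3,1.5],"rotation":[0,0,0]},{"grip":0,"dp":[0,-6,2.8],"rotation":[0,0,0]},{"grip":0,"dp":[0,-8.5,3.9],"rotation":[0,0,0]},{"grip":0,"dp":[0,-10.8,4.9],"rotation":[0,0,0]},{"grip":0,"dp":[0,-10.8,4.9],"rotation":[0,0,0]}]'
 python3 - <<'E'
from h import *
st((-.072,.123,.092))
im,d=bot.read_camera("scene");cv2.imwrite("pics/s1.png",im[:,:,::-1])
im,d=bot.read_camera("side");cv2.imwrite("pics/d1.png",im[:,:,::-1])
E
```

```text
time: 0.93
tool_pos: [0.4409, 0.3006, 0.2449]
tcp_rot: [-0.089, 1.569, 0.089]
wrist_force: [1.0, 1.3, -0.0]
width: -0.001
time: 1.35
tool_pos: [0.503, 0.197, 0.2448]
tcp_rot: [-0.088, 1.569, 0.084]
wrist_force: [0.0, 0.8, -0.7]
width: 0.002
t 1.35 tcp [0.503  0.197  0.2448] tip(chest) [-0.0719  0.1207  0.2308] grasp [-0.0719  0.1208  0.2498] F [ 0.   0.8 -0.7] w 0.002
tool axes in chest frame:
 [[ 1.0e-04  4.1e-03  1.0e+00]
 [-2.2e-03  1.0e+00 -4.1e-03]
 [-1.0e+00 -2.1e-03  1.0e-04]]
dp cm [ 1.388e+01  2.600e-01 -1.000e-02]
jaw along y 1 [-0.004  0.     0.002]
jaw along y -1 [ 3.138e+00  3.000e-03 -0.000e+00]
jaw along x 1 [1.567 0.002 0.002]
jaw along x -1 [-1.575 -0.002  0.002]
```

View pics/s1.png

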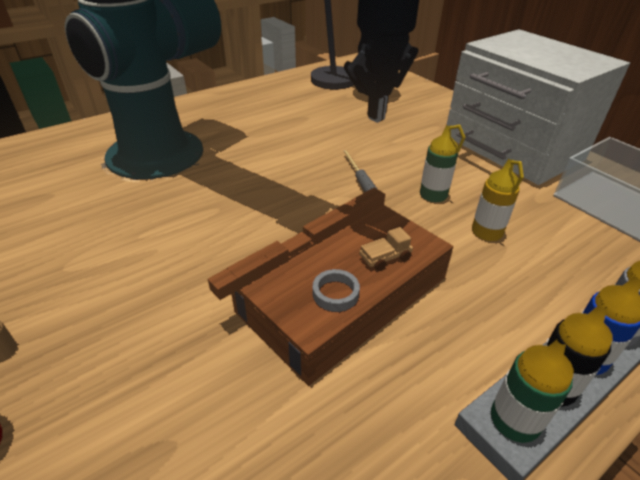

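View pics/d1.png

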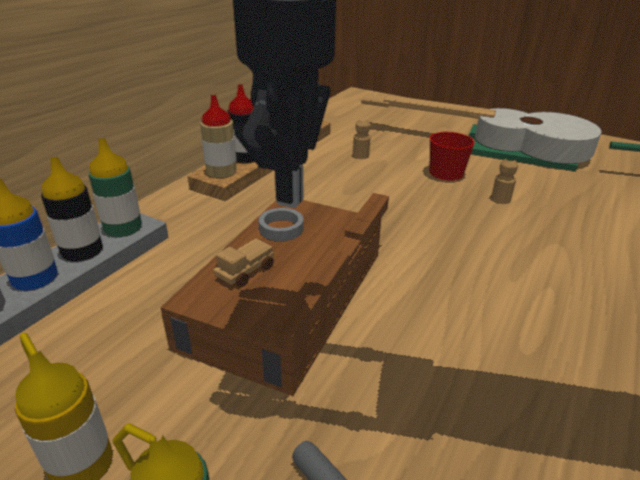

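The fingers are shut, with the tip at about (377,120) in the scene view and (288,200) in the side view. I'll check the tip position against its projection.

Run:
```python
from h import *
for n in("scene","side"):
    c=bot.get_calibration(n);K=np.array([[c['fx'],0,c['cx']],[0,c['fy'],c['cy']],[0,0,1]])
    print(n,cv2.projectPoints(np.array([[.503,.197,.231],[.5026,.199,.092]]),c['rvec'],c['tvec'],K,None)[0].reshape(-1,2).round(0).tolist())
```

```text
scene [[376.0, 119.0], [369.0, 196.0]]
side [[289.0, 202.0], [292.0, 317.0]]
```

Those match, so I'll descend to just above the block.

```bash
python3 -m creep '[{"grip":0,"dp":[3,0.1,0],"rotation":[0,0,0]},{"grip":0,"dp":[6,0.2,0],"rotation":[0,0,0]},{"grip":0,"dp":[9,0.2,0],"rotation":[0,0,0]},{"grip":0,"dp":[11.5,0.2,0],"rotation":[0,0,0]},{"grip":0,"dp":[13,0.2,0],"rotation":[0,0,0]}]'
python3 -m creep '[{"grip":0,"dp":[0,0,0],"rotation":[0,0,0]},{"grip":0,"dp":[0.3,0,0],"rotation":[0,0,0]},{"grip":0,"dp":[0.5,0,0],"rotation":[0,0,0]},{"grip":0,"dp":[0.6,0,0],"rotation":[0,0,0]}]'
python3 - <<'E'
from h import *
st((-.072,.123,.092))
E
```

```text
time: 1.87
tool_pos: [0.498, 0.2033, 0.1117]
tcp_rot: [-0.091, 1.574, 0.089]
wrist_force: [0.7, 0.9, -0.5]
width: 0.002
time: 2.2
tool_pos: [0.502, 0.2036, 0.1106]
tcp_rot: [-0.089, 1.567, 0.09]
wrist_force: [0.4, -0.1, 0.0]
width: -0.002
t 2.2 tcp [0.502  0.2036 0.1106] tip(chest) [-0.0721  0.1274  0.0966] grasp [-0.0721  0.1274  0.1156] F [ 0.4 -0.1  0. ] w -0.002
tool axes in chest frame:
 [[ 2.4e-03 -4.0e-04  1.0e+00]
 [ 7.0e-04  1.0e+00  4.0e-04]
 [-1.0e+00  7.0e-04  2.4e-03]]
dp cm [ 0.46 -0.44  0.01]
jaw along y 1 [ 0.     0.002 -0.001]
jaw along y -1 [-3.141e+00  1.000e-03  4.000e-03]
jaw along x 1 [ 1.571e+00  1.000e-03 -2.000e-03]
jaw along x -1 [-1.57e+00  2.00e-03  1.00e-03]
```

```bash
python3 -m creep '[{"grip":0,"dp":[0.2,-0.2,0],"rotation":[0,0,0]},{"grip":0,"dp":[0.3,-0.4,0],"rotation":[0,0,0]},{"grip":0,"dp":[0.4,-0.4,0],"rotation":[0,0,0]}]'
python3 -m creep '[{"grip":0,"dp":[0.1,0,0],"rotation":[0,0,0]},{"grip":0,"dp":[0.1,0,0],"rotation":[0,0,0]}]'
```

```text
time: 2.45
tool_pos: [0.5022, 0.1986, 0.1063]
tcp_rot: [-0.089, 1.568, 0.089]
wrist_force: [-5.0, -2.7, 10.1]
width: 0.001
time: 2.62
tool_pos: [0.5022, 0.1986, 0.1063]
tcp_rot: [-0.089, 1.568, 0.089]
wrist_force: [-3.3, -1.8, 9.7]
width: -0.002
```

Contact made at about 10 N with the tip at z≈92 mm. Now I sweep right.

```bash
python3 -m creep '[{"grip":0,"dp":[0,-0.8,0],"rotation":[0,0,0]},{"grip":0,"dp":[0,-1.6,0],"rotation":[0,0,0]},{"grip":0,"dp":[0,-2.4,0],"rotation":[0,0,0]},{"grip":0,"dp":[0,-3.2,0],"rotation":[0,0,0]},{"grip":0,"dp":[0,-4,0],"rotation":[0,0,0]}]'
python3 - <<'E'
from h import *
st((-.072,-.037,.092))
E
```

```text
time: 3.03
tool_pos: [0.5076, 0.1597, 0.106]
tcp_rot: [-0.087, 1.566, 0.09]
wrist_force: [-0.3, 4.3, 5.7]
width: -0.004
t 3.03 tcp [0.5076 0.1597 0.106 ] tip(chest) [-0.0715  0.0832  0.092 ] grasp [-0.0716  0.0831  0.111 ] F [-0.3  4.3  5.7] w -0.004
tool axes in chest frame:
 [[ 3.6e-03  9.0e-04  1.0e+00]
 [ 2.1e-03  1.0e+00 -9.0e-04]
 [-1.0e+00  2.1e-03  3.6e-03]]
dp cm [ -0.02 -12.02  -0.04]
jaw along y 1 [-0.001  0.004 -0.002]
jaw along y -1 [ 3.141e+00 -3.000e-03 -6.000e-03]
jaw along x 1 [ 1.57e+00  1.00e-03 -4.00e-03]
jaw along x -1 [-1.572e+00  4.000e-03  1.000e-03]
```

```bash
python3 -m creep '[{"grip":0,"dp":[0,-0.8,0],"rotation":[0,0,0]},{"grip":0,"dp":[0,-1.6,0],"rotation":[0,0,0]},{"grip":0,"dp":[0,-2.4,0],"rotation":[0,0,0]},{"grip":0,"dp":[0,-3.2,0],"rotation":[0,0,0]},{"grip":0,"dp":[0,-4,0],"rotation":[0,0,0]}]'
python3 -m creep '[{"grip":0,"dp":[0,-0.8,0],"rotation":[0,0,0]},{"grip":0,"dp":[0,-1.6,0],"rotation":[0,0,0]},{"grip":0,"dp":[0,-2.4,0],"rotation":[0,0,0]},{"grip":0,"dp":[0,-3.2,0],"rotation":[0,0,0]},{"grip":0,"dp":[0,-4,0],"rotation":[0,0,0]}]'
python3 - <<'E'
from h import *
st((-.072,-.037,.092))
E
```

```text
time: 3.45
tool_pos: [0.5121, 0.1198, 0.106]
tcp_rot: [-0.087, 1.566, 0.09]
wrist_force: [0.3, 4.7, 5.8]
width: 0.007
time: 3.87
tool_pos: [0.5166, 0.08, 0.106]
tcp_rot: [-0.087, 1.566, 0.09]
wrist_force: [-0.7, 4.2, 6.9]
width: 0.002
t 3.87 tcp [0.5166 0.08   0.106 ] tip(chest) [-0.0716  0.003   0.092 ] grasp [-0.0716  0.0029  0.111 ] F [-0.7  4.2  6.9] w 0.002
tool axes in chest frame:
 [[ 0.0034  0.0011  1.    ]
 [ 0.0018  1.     -0.0011]
 [-1.      0.0018  0.0034]]
dp cm [-0.   -4.   -0.04]
jaw along y 1 [-0.001  0.003 -0.002]
jaw along y -1 [ 3.141e+00 -3.000e-03 -5.000e-03]
jaw along x 1 [ 1.57e+00  1.00e-03 -4.00e-03]
jaw along x -1 [-1.572e+00  4.000e-03  1.000e-03]
```

```bash
python3 -m creep '[{"grip":0,"dp":[0,-0.6,0],"rotation":[0,0,0]},{"grip":0,"dp":[0,-1.2,0],"rotation":[0,0,0]},{"grip":0,"dp":[0,-1.8,0],"rotation":[0,0,0]},{"grip":0,"dp":[0,-2.4,0],"rotation":[0,0,0]}]'
python3 -m creep '[{"grip":0,"dp":[0,-0.5,0],"rotation":[0,0,0]},{"grip":0,"dp":[0,-1,0],"rotation":[0,0,0]}]'
python3 -m creep '[{"grip":0,"dp":[0,-0.3,0],"rotation":[0,0,0]},{"grip":0,"dp":[0,-0.6,0],"rotation":[0,0,0]},{"grip":0,"dp":[0,-0.6,0],"rotation":[0,0,0]}]'
python3 - <<'E'
from h import *
st((-.072,-.037,.092))
im,d=bot.read_camera("scene");cv2.imwrite("pics/s2.png",cv2.resize(im[120:360,180:480,::-1],None,fx=2.5,fy=2.5))
E
```

```text
time: 4.2
tool_pos: [0.5189, 0.0556, 0.1055]
tcp_rot: [-0.088, 1.567, 0.089]
wrist_force: [-0.1, 0.0, 0.6]
width: -0.004
time: 4.37
tool_pos: [0.5185, 0.0449, 0.1039]
tcp_rot: [-0.089, 1.57, 0.088]
wrist_force: [-0.7, 0.1, 0.4]
width: -0.003
time: 4.62
tool_pos: [0.5194, 0.0391, 0.1039]
tcp_rot: [-0.089, 1.57, 0.088]
wrist_force: [0.1, -0.3, -0.9]
width: -0.0
t 4.62 tcp [0.5194 0.0391 0.1039] tip(chest) [-0.0735 -0.038   0.0899] grasp [-0.0735 -0.038   0.1089] F [ 0.1 -0.3 -0.9] w -0.0
tool axes in chest frame:
 [[-8.e-04  9.e-04  1.e+00]
 [-2.e-04  1.e+00 -9.e-04]
 [-1.e+00 -2.e-04 -8.e-04]]
dp cm [-0.21  0.1   0.15]
jaw along y 1 [-0.001 -0.001  0.   ]
jaw along y -1 [3.141e+00 0.000e+00 1.000e-03]
jaw along x 1 [ 1.57e+00 -0.00e+00  1.00e-03]
jaw along x -1 [-1.572e+00 -1.000e-03 -0.000e+00]
```

View pics/s2.png

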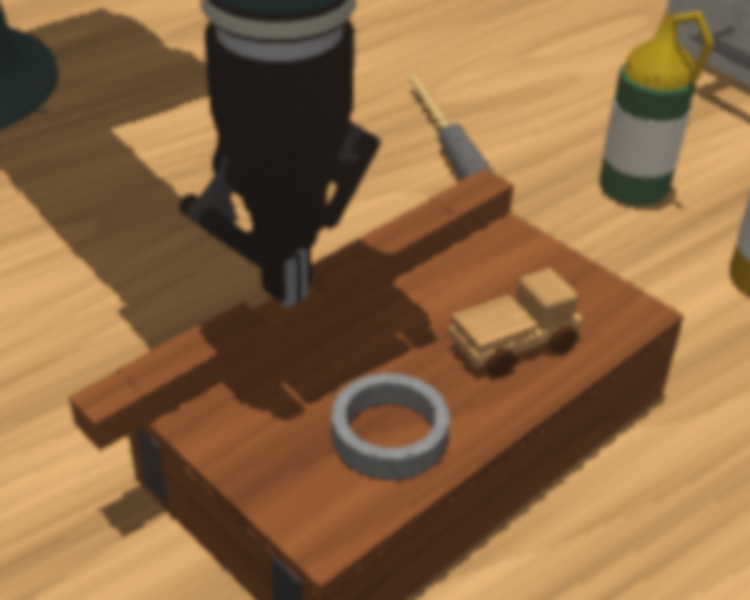

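The contact force vanished and the tip dropped below the strip top, so the tip is in the notch, as the picture also shows. Pressing down.

```bash
python3 -m creep '[{"grip":0,"dp":[0.3,0.1,0.1],"rotation":[0,0,0]},{"grip":0,"dp":[0.6,0.1,0.1],"rotation":[0,0,0]},{"grip":0,"dp":[0.8,0.1,0.1],"rotation":[0,0,0]},{"grip":0,"dp":[1.0,0.1,0.1],"rotation":[0,0,0]}]'
python3 -m creep '[{"grip":0,"dp":[0.2,0,0],"rotation":[0,0,0]},{"grip":0,"dp":[0.4,0,0],"rotation":[0,0,0]},{"grip":0,"dp":[0.5,0,0],"rotation":[0,0,0]},{"grip":0,"dp":[0.5,0,0],"rotation":[0,0,0]}]'
python3 - <<'E'
from h import *
st((-.072,-.037,.076))
E
```

```text
time: 5.0
tool_pos: [0.5208, 0.0412, 0.0946]
tcp_rot: [-0.089, 1.568, 0.089]
wrist_force: [-0.9, 0.6, 4.9]
width: -0.005
time: 5.33
tool_pos: [0.5209, 0.0412, 0.09]
tcp_rot: [-0.089, 1.568, 0.089]
wrist_force: [-2.9, 1.1, 7.9]
width: 0.001
t 5.33 tcp [0.5209 0.0412 0.09  ] tip(chest) [-0.0717 -0.0361  0.076 ] grasp [-0.0717 -0.0361  0.095 ] F [-2.9  1.1  7.9] w 0.001
tool axes in chest frame:
 [[ 5.e-04 -1.e-04  1.e+00]
 [ 1.e-04  1.e+00  1.e-04]
 [-1.e+00  1.e-04  5.e-04]]
dp cm [ 0.   -0.09 -0.03]
jaw along y 1 [ 0.  0. -0.]
jaw along y -1 [-3.142e+00  0.000e+00  1.000e-03]
jaw along x 1 [ 1.571  0.    -0.   ]
jaw along x -1 [-1.571  0.     0.   ]
```

Home at z = 76 mm. I'll press 1 mm more to be sure, hold, then lift clear.

```bash
python3 -m creep '[{"grip":0,"dp":[0.1,0,0],"rotation":[0,0,0]},{"grip":0,"dp":[0.2,0,0],"rotation":[0,0,0]},{"grip":0,"dp":[0.2,0,0],"rotation":[0,0,0]},{"grip":0,"dp":[0.2,0,0],"rotation":[0,0,0]}]'
python3 -m creep '[{"grip":0,"dp":[0.2,0,0],"rotation":[0,0,0]},{"grip":0,"dp":[0.2,0,0],"rotation":[0,0,0]}]'
python3 - <<'E'
from h import *
st()
im,d=bot.read_camera("side");cv2.imwrite("pics/d3.png",im[:,:,::-1])
E
```

```text
time: 5.67
tool_pos: [0.521, 0.0412, 0.09]
tcp_rot: [-0.089, 1.569, 0.089]
wrist_force: [-6.6, 0.1, 19.5]
width: -0.0
time: 5.83
tool_pos: [0.5211, 0.0412, 0.0899]
tcp_rot: [-0.089, 1.569, 0.089]
wrist_force: [-13.6, -0.2, 33.1]
width: 0.005
t 5.83 tcp [0.5211 0.0412 0.0899] tip(chest) [-0.0716 -0.0361  0.0759] grasp [-0.0716 -0.0361  0.0949] F [-13.6  -0.2  33.1] w 0.005
tool axes in chest frame:
 [[-2.e-04 -1.e-04  1.e+00]
 [ 1.e-04  1.e+00  1.e-04]
 [-1.e+00  1.e-04 -2.e-04]]
```

View pics/d3.png

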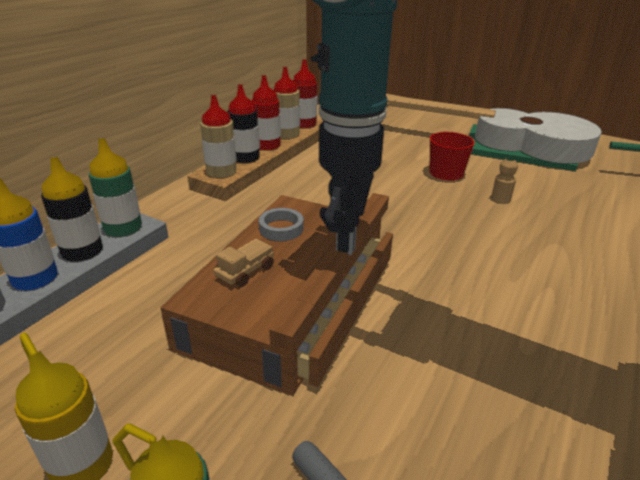

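The drawer stands out (gap visible from (300,360) to (380,245)), and the tip bottoms out rigidly. Now I lift straight up.

```bash
python3 -m creep '[{"grip":0,"dp":[-0.5,0,0],"rotation":[0,0,0]},{"grip":0,"dp":[-2,0,0],"rotation":[0,0,0]},{"grip":0,"dp":[-5,0,0],"rotation":[0,0,0]},{"grip":0,"dp":[-8,0,0],"rotation":[0,0,0]},{"grip":0,"dp":[-11,0,0],"rotation":[0,0,0]}]'
python3 -m creep '[{"grip":0,"dp":[-2,0,0],"rotation":[0,0,0]},{"grip":0,"dp":[-4,0,0],"rotation":[0,0,0]},{"grip":0,"dp":[-5,0,0],"rotation":[0,0,0]},{"grip":0,"dp":[-5,0,0],"rotation":[0,0,0]},{"grip":0,"dp":[-5,0,0],"rotation":[0,0,0]}]'
python3 - <<'E'
from h import *
st()
for n in("scene","side"):
    im,d=bot.read_camera(n);cv2.imwrite(f"pics/{n}4.png",im[:,:,::-1]);c=bot.get_calibration(n)
    W=cloud(d,c);q=W[...,:2]-o;x=q@ex;y=q@ey;z=W[...,2]
    k=(abs(x+.072)<.009)&(abs(y+.037)<.015)&(z<.11);print(n,"tongue z",k.sum(),np.percentile(z[k],[10,50,90]).round(4))
    k=(x<-.088)&(x>-.14)&(abs(y)<.14)&(z>.02)&(z<.055);print("front x",k.sum(),np.percentile(x[k],[5,50,95]).round(4) if k.any() else "")
E
```

```text
time: 6.3
tool_pos: [0.5196, 0.041, 0.1954]
tcp_rot: [-0.089, 1.571, 0.089]
wrist_force: [0.5, -0.2, 0.5]
width: 0.001
time: 6.72
tool_pos: [0.5204, 0.041, 0.2448]
tcp_rot: [-0.089, 1.569, 0.089]
wrist_force: [-0.8, -0.2, -0.2]
width: 0.005
t 6.72 tcp [0.5204 0.041  0.2448] tip(chest) [-0.0722 -0.0363  0.2308] grasp [-0.0722 -0.0363  0.2498] F [-0.8 -0.2 -0.2] w 0.005
tool axes in chest frame:
 [[-0.e+00  1.e-04  1.e+00]
 [ 0.e+00  1.e+00 -1.e-04]
 [-1.e+00  0.e+00 -0.e+00]]
scene tongue z 154 [0.0747 0.0757 0.0766]
front x 0 
side tongue z 268 [0.0158 0.0278 0.0763]
front x 1693 [-0.1091 -0.1086 -0.0926]
```

View pics/side4.png

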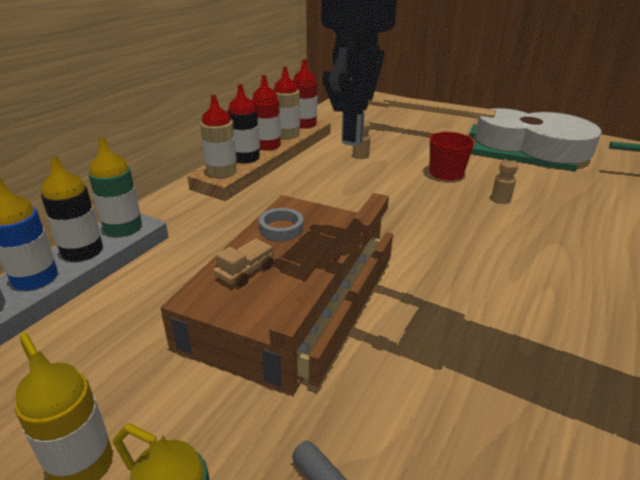

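The scene camera puts the tongue at z ≈ 75.7 mm (home is 76), and the drawer front is about 23.6 mm out. Nothing else has moved and the arm is clear, so I'm handing in.

```bash
python3 -c "
from workcell import bot
print(bot.finish_job())"
```

```text
the job is handed in; nothing more can be done
None
```

The drawer is ajar and I've handed the job in; no verdict was reported. With the fingers closed, I touched the left end block at about 10 N. I then swept right along the top of the edge at about 6 N. The notch is centred at about y = −37 mm in the chest's frame: the force dropped to zero there, where the camera had shown it. I pressed the tongue until it stopped hard, at up to 33 N, then lifted clear by 6.7 s.

**Last checks:**
- **Tongue:** its top is at z ≈ 75.7 mm by the scene camera, against 76 mm when fully home. The side camera could not confirm this: its tongue readings were mostly of something lower (median 28 mm).
- **Drawer:** its front is about 23.6 mm out by the side camera, against 24 mm when ajar. The scene camera cannot see the front.
- **Arm:** the wrist force is about zero and the fingertips are about 14 cm above the edge.
- **Other things on the bench:** none look moved in the last side view. I did not measure them.

**Disagreement with the description:** the strip measured about 333 mm long, not 300, because it sticks out about 31 mm beyond the chest at the right-hand end. I located the chest from the lid and the left block instead, and those agreed.

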